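# Load the bench paint shaker and clamp its tins

## Task

Load the paint shaker: lift the carrier with its two tins by the grip in the middle, feed it end first into the channels of the shaker's deck as far as the clamp frame lets your hand go, then push on its outer end until the catches snap in and it is fully home. Then wind the hand wheel on top clockwise by its knob until it stops, a little over a full turn, so that the sprung pad presses firmly on both lids. Keep the tins upright in their pockets, leave the other things on the bench where they lie, and let go of everything.

Things in the scene. Friction and masses are not known exactly. Their poses are not given: they have to be found in the camera images.
- carrier: Loose aluminium tray with two tins (0.5 to 0.8 kg in all). Origin: centre of its underside, x along its length, z up. 202 (x) by 98 (y) mm over its flanges, which are 4 mm thick along the bottom edges, y = 40 to 49 mm each side, notched at x = +/-75. Side walls 18 mm high at y = +/-39; upright end plates 34 mm high, outer faces at x = +/-101. Both ends are alike, either may go first
- handle (a point): Centre of the carrier's black rubber grip, 58 mm above its underside, over its middle: 46 mm long along the carrier's x, 14 mm thick in y, 24 mm high. The gap between the tins is 50 mm long in x; to the sides (y) it is open above the 18 mm walls
- tin_a: Closed grey paint tin, 72 mm across, 71 mm high, standing in the carrier's pocket 61 mm from its middle on the +x side; origin under its centre, z up. Its lid is 75 mm above the carrier's underside
- tin_b: Same tin in the pocket 61 mm from the middle on the carrier's -x side
- shaker: Fixed bench shaker with grey base 136 mm wide, steel deck with nylon slide strips 34 mm high, clamp frame across its middle, motor box at its back (x = 107 to 138 mm). Origin on the worktop under the frame's middle; x points inward, the way the carrier goes in, z up. Beam x = -20 to 20 mm, 188 to 212 mm high; uprights at y = +/-59 to 69. The deck begins with a loading apron at x = -138
- home (a point): Point on the deck, 34 mm above the shaker's origin, where the carrier's origin lies when home; axes as the shaker's. Sprung roller catches (about 5 N together, met 20 mm before home) and rubber stops lie ahead of it; the carrier's outer end plate is then 101 mm in front of it, 20 mm outside the channels
- mouth (a point): Point on the deck midway between the mouths of the two C channels, 80 mm in front of home; axes as the shaker's. From here the channel walls stand 102 mm apart (2 mm play each side of the flanges) and lips reach over the flanges 7 mm above the deck (3 mm play) from y = +/-44 mm outward. Flared guides reach 17 mm further out, to 115 mm apart
- knob (a point): Middle of the upright black spinner knob on the hand wheel: 20 mm thick, 40 mm high (231 to 271 mm above the worktop), spins freely about itself, 40 mm from the wheel's axis, which stands over the shaker's origin. The wheel is 109 mm across, its top 231 mm high
- clamp_crank (a joint): Angle of the hand wheel, rad: 0 fully open, growing clockwise seen from above, stop at about 8.4. It drives the clamp plate down 24 mm a turn, takes 4 to 6 N at the knob and stays where it is left. At 0 the knob is at the shaker's +y side. With the carrier home the pad meets the lids at about 6.8
- clamp_pad (a joint): How far the springs between clamp plate and rubber pad are pressed in, m: 0 when the pad hangs free, about 0.006 with the wheel at its stop on the tins. The pad is 150 x 62 mm, its underside 26 mm above the lids when the wheel is at 0
- lid_driver: loose bystander: screwdriver with orange handle, 205 mm long, lying flat; origin under its middle
- box_cutter: loose bystander: yellow box cutter, 178 mm long, lying flat; origin under its middle
- mix_stick_1: loose bystander: wooden mixing stick, 280 x 23 x 9 mm, lying flat; origin under its middle
- spatula: loose bystander: mixing spatula, 228 x 30 x 14 mm, lying flat; origin under its middle
- marker: loose bystander: white marker pen, 140 x 16 mm, lying flat; origin under its middle
Mind the look-alikes: they are no part of the job. What is shaped like the tin_a but orange or red is not meant.

How it is judged (in metres and radians):
On the way, in this order (a step that is already met when the one before it is completed fails the run):
1. the loaded carrier has been lifted off the worktop (height (world z) of carrier above 0.025 m and angle between each of tin_a, tin_b's own z axis and vertical below 0.06 rad and z of each of tin_a, tin_b in the frame of carrier below 0.008 m and horizontal distance between each of tin_a, tin_b and carrier below 0.068 m), for 0.1 s.
2. the carrier has been slid fully home in the channels with the clamp still open (x of carrier in the frame of home between -0.0035 and 0.0035 m and y of carrier in the frame of home between -0.0035 and 0.0035 m and z of carrier in the frame of home between -0.003 and 0.003 m and angle between the x axis of carrier and the x axis of home, either way round below 0.04 rad and angle between carrier's own z axis and vertical below 0.04 rad and angle between each of tin_a, tin_b's own z axis and vertical below 0.06 rad and z of each of tin_a, tin_b in the frame of carrier below 0.008 m and horizontal distance between each of tin_a, tin_b and carrier below 0.068 m and value of joint clamp_crank below 4 rad), for 0.2 s.
At the end, for the whole second after the job is handed in: The carrier is home in the channels (within 3.5 mm lengthwise and sideways, 3 mm in height, 0.04 rad), both tins stand upright in its pockets, and the pad is pressed on both lids (its springs in by more than 3 mm), all released and at rest (x of carrier in the frame of home between -0.0035 and 0.0035 m and y of carrier in the frame of home between -0.0035 and 0.0035 m and z of carrier in the frame of home between -0.003 and 0.003 m and angle between the x axis of carrier and the x axis of home, either way round below 0.04 rad and angle between carrier's own z axis and vertical below 0.04 rad and angle between each of tin_a, tin_b's own z axis and vertical below 0.06 rad and z of each of tin_a, tin_b in the frame of carrier below 0.008 m and horizontal distance between each of tin_a, tin_b and carrier below 0.068 m and value of joint clamp_pad above 0.003 m and linear speed of carrier below 0.02 m/s); the robot touches nothing.
It fails at once if a tin tips or leaves its pocket (angle between any of tin_a, tin_b's own z axis and vertical above 0.4 rad or distance between any of tin_a, tin_b and carrier above 0.08 m).
It fails at once if a bystander is pushed away (more than 30 mm) (distance of any of lid_driver, box_cutter, mix_stick_1, spatula, marker from where it was at the start of the episode above 0.03 m).
It also fails if it takes over 72 s, if anything falls off the work surface, if the arm or the gripper's body presses on something with over 40 N, if the wrist force passes 120 N, or if a joint passes its speed limit or range.

## Robot

A 6-joint arm with a two-finger parallel gripper is mounted at the origin on a cart in front of the work surface, level with it; the furniture and walls round the work are solid. World frame = base frame: x ahead of the robot, y to its left, z up, the work surface at z = 0. Lengths are in mm, angles in rad, forces in N, time in s.
With the tool pointing down it reaches from about 275 to 750 mm from the base axis. Payload 10.2 kg.
Tool frame: the origin (TCP) lies midway between the tips of the shut fingers; the grasp point (between the pads) lies 19 mm behind it; z points along the fingers, y is the direction in which the jaws open and shut (so a half turn about z gives the same grasp; the last joint's range is limited). The gripper opens to 85 mm and grips with 20 to 120 N. Pads are 22 mm wide; open, the fingers measure 114 mm over their backs; the gripper's body (76 mm by 85 mm) begins 54 mm behind the grasp point. The pads swing forward as they close: fully open they stand 13 mm farther back than shut.
Start: joints at [-1.494, 0.313, 1.498, -0, 1.331, -0.223], TCP at [155.035, -501.593, 231.294] pointing down, gripper open.
Joint ranges: [-2.94, 2.94], [-0.97, 2.17], [0.19, 2.56], [-1.23, 4.37], [0.02, 3.11], [-2.88, 2.88]. Speed limits (rad/s): [2.39, 2.39, 3.01, 3.14, 3.14, 3.14].

## Interface

Orientations are given as a unit quaternion [w, x, y, z].
In Python, from rig import sense, capture, finish_job, search_frame, trace gives the robot as it stands.
- The arm moves only by the tool arm_command, never from a script. Its argument "steps" is one flat list of numbers, 5 for each row, row after row: the shift along the world's x, y, z in units of 50 mm (1.0 is 50 mm), then the turn about the world's z in units of 5 degrees (1.0 is 5 degrees), then the opening in per cent of the stroke, from 0 (shut) to 100 (fully open). In form: [dx, dy, dz, twist, fingers, dx, dy, dz, twist, fingers, ...]. A call has 1 to 5 rows; each row shifts and turns the commanded pose from where the row before left it; what a row does not reach is not made up. A row lasts 1/8 s, in which the tool goes at most 62.5 mm and 10.7 degrees, less where a joint would pass 70% of its speed; a pose out of reach is approached as far as the arm can. A call is refused whole if a number of a shift passes 1 or a number of a turn 1, either way. A call with a gripper value outside its range is refused whole. The fingers move at their own pace and stop on an object; "grip_force" is the grip in N (left out, the last holds). Time passes only in rows, so rows that do not move let the fingers close. It gives the time, the measured TCP pose, the force and the opening at its end, in the units of the state.
- sense(): the state, without advancing time (a new reading comes with each control period).
- capture(name): name is "scene" or "top"; returns a dict with "frame" (420x560x3 uint8, blue, green, red), "fov_y" (degrees; the focal length in pixels is half the picture's height over the tangent of half this angle, whatever the lens; pixels are square), "cx", "cy" (the principal point, pixels), "extrinsics" (4x4, takes a point from world to camera coordinates). Camera axes: x right, y down, z forward; pixel columns grow to the right and rows downward; lengths in mm; the calibration is good to about 2 mm. A picture is of the moment at which its call begins. There is no depth.
- finish_job(): hands the job in, once; it reports no verdict.
Trained networks look in a picture, given as the dict that the camera call returned (one of the last four; its "shot" number tells which), for a name from the list of things; names that differ only in an ending like _2 or _b are one class to them, and where a whole thing is asked for, a point or a joint stands for the part that bears it (a point fixed in the world has none). Each returns a list of dicts, best first, with "score" (0 to 1); they miss things now and then, are a little off and sometimes report something else, mostly with a low value. They report only what shows in the picture. A call takes as long as a camera call. They do not tell look-alikes from the thing itself.
- search_frame(picture, target): "point" ([x, y, z] in mm, in world coordinates, good to about 4 mm: the middle of the surface that is visible of it).
- trace(picture, target): "mask" (420x560 bool, what is visible of it).
The state is a dict: "time_s": time; "joints": joint angles; "dq": joint speeds; "tau": joint torques, N m; "eef_pos": TCP position; "ee_rot": TCP orientation; "force": force on the tool from outside, world axes, zero at the start; "wrist_torque": the same for the moment, N m; "grip_width": opening from 0.0 (shut) to 1.0 (fully open).
Only numpy, scipy, OpenCV 4.12 (cv2) and the standard library are available. Lean on these libraries where they do the work, as an engineer would, in place of code of your own. Each camera call takes 0.05 s, during which the arm holds its last target. There are 200 camera calls.

## Working session

There is one attempt and no reset: what is moved stays moved. The work goes in short steps, Python scripts to look and compute and a tool call to move; the robot and the scene stay as the last step left them, time stands still between calls to the robot, and variables do not carry over. Pictures are saved under pics/ and viewed, on a budget of 10 in all, crops included, one or two more only if the job needs it, and the job is handed in when it is done.

Besides the shell and the picture viewer there is one more tool, called by a JSON object that holds its "op" and its "data", one argument or row to a line. arm_command: Moves the arm, as the interface text tells. Its arguments: {"type":"object","properties":{"steps":{"type":"array"},"grip_force":{"type":"number"}},"required":["steps"]}

```bash
mkdir -p pics; ls; cat > h.py <<'E'
import numpy as np, cv2
from rig import sense, capture, search_frame, trace
def cam(p):
    f=p["frame"].shape[0]/2/np.tan(np.radians(p["fov_y"])/2)
    return f,p["cx"],p["cy"],np.array(p["extrinsics"])
def proj(p,X):
    f,cx,cy,E=cam(p); c=E[:3,:3]@np.array(X,float)+E[:3,3]
    return f*c[0]/c[2]+cx, f*c[1]/c[2]+cy
def ray(p,u,v,z):
    f,cx,cy,E=cam(p); R=E[:3,:3]; o=-R.T@E[:3,3]
    d=R.T@np.array([(u-cx)/f,(v-cy)/f,1.]); return o+d*(z-o[2])/d[2]
E
python3 - <<'E'
from h import *
print(sense())
a=capture("scene");b=capture("top")
for p,n in((a,"scene"),(b,"top")):
    cv2.imwrite(f"pics/{n}0.png",p["frame"])
    f,cx,cy,E=cam(p); print(n,f,-E[:3,:3].T@E[:3,3],E[2,:3])
    for t in("carrier","handle","tin_a","shaker","knob","lid_driver","box_cutter","mix_stick_1","spatula","marker"):
        print(t,[(np.round(d["point"]).tolist(),round(d["score"],2),np.round(proj(p,d["point"])).tolist()) for d in search_frame(p,t)][:4])
E
```

```text
pics
{'time_s': 0.0, 'joints': array([-1.49440496e+00,  3.13480083e-01,  1.49844629e+00, -4.84441245e-06,
        1.33100429e+00, -2.23367660e-01]), 'dq': array([-0.00046434,  0.00024357,  0.00147862,  0.00024402, -0.00061406,
       -0.00133189]), 'tau': array([ 1.67652928e-03, -4.12263215e+01, -2.59736288e+01, -9.13281951e-05,
        4.31714943e-03, -8.38993088e-06]), 'eef_pos': array([ 155.01024504, -501.32117308,  230.71622212]), 'ee_rot': array([-6.67371224e-04,  9.88788768e-01,  1.49319536e-01,  4.67734699e-05]), 'force': array([-0.41320667, -0.77873607,  0.38826422]), 'wrist_torque': array([ 0.01254275, -0.01117645,  0.0155797 ]), 'grip_width': 1.0005010482936614}
scene 430.4053697509175 [-51.97589537 335.91998543 966.20363599] [ 0.5478315  -0.40796855 -0.73037135]
carrier [([639.0, -120.0, 13.0], 0.83, [266.0, 223.0])]
handle [([643.0, -117.0, 14.0], 0.93, [264.0, 222.0]), ([413.0, -11.0, 10.0], 0.54, [280.0, 297.0])]
tin_a [([702.0, -122.0, 68.0], 0.98, [254.0, 197.0]), ([659.0, 26.0, 64.0], 0.8, [217.0, 229.0]), ([582.0, -140.0, 65.0], 0.58, [283.0, 220.0]), ([668.0, -283.
[... 665 characters left out ...]
8.0, 191.0])]
handle [([654.0, -138.0, 3.0], 0.97, [282.0, 175.0])]
tin_a [([709.0, -127.0, 65.0], 0.79, [278.0, 152.0]), ([674.0, 16.0, 64.0], 0.74, [229.0, 165.0]), ([594.0, -147.0, 65.0], 0.69, [286.0, 192.0]), ([683.0, -294.0, 64.0], 0.69, [336.0, 160.0])]
shaker [([643.0, 168.0, 109.0], 0.58, [173.0, 175.0]), ([591.0, 176.0, 141.0], 0.4, [167.0, 191.0])]
knob [([666.0, 216.0, 267.0], 0.64, [137.0, 155.0])]
lid_driver [([403.0, -412.0, 24.0], 0.65, [378.0, 256.0])]
box_cutter [([446.0, -305.0, 19.0], 0.71, [340.0, 242.0])]
mix_stick_1 [([390.0, -110.0, 11.0], 0.74, [275.0, 262.0])]
spatula [([368.0, 180.0, 5.0], 0.82, [178.0, 271.0])]
marker [([540.0, -10.0, 13.0], 0.48, [240.0, 212.0])]
```

```bash
python3 - <<'E'
import cv2
a=cv2.imread("pics/scene0.png");b=cv2.imread("pics/top0.png")
cv2.imwrite("pics/s1.png",cv2.resize(a[130:400,60:460],(800,540),interpolation=cv2.INTER_CUBIC))
cv2.imwrite("pics/t1.png",cv2.resize(b[100:300,120:400],(798,570),interpolation=cv2.INTER_CUBIC))
E
```

```text
(no output)
```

View pics/s1.png

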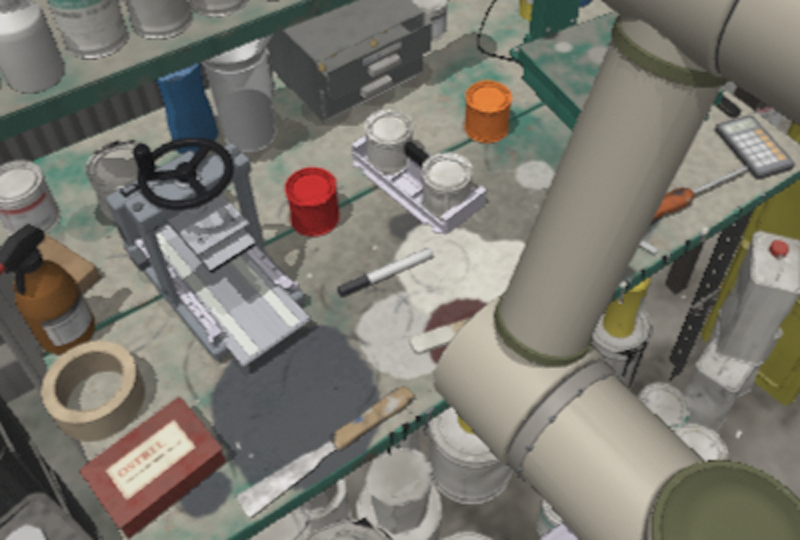

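View pics/t1.png

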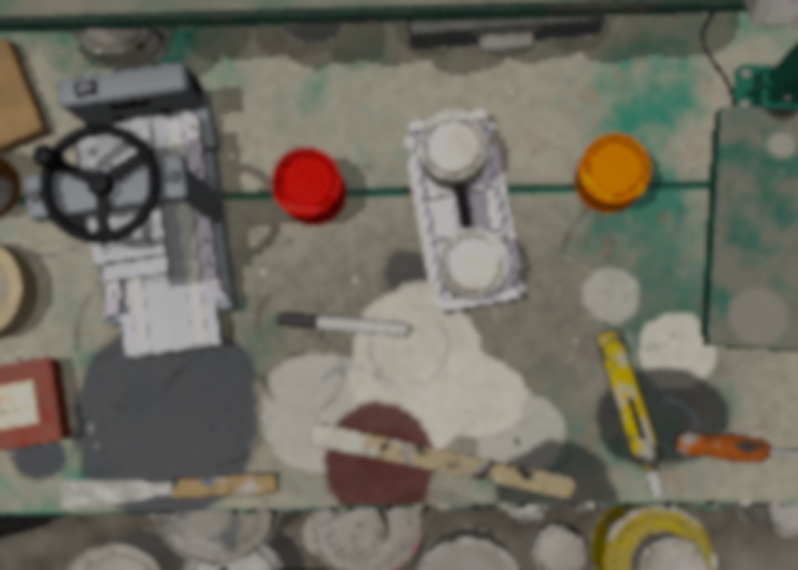

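```bash
cat >> h.py <<'E'
def crop(im,x0,y0,w,h,s,tick=10):
    c=cv2.resize(im[y0:y0+h,x0:x0+w],None,fx=s,fy=s,interpolation=cv2.INTER_CUBIC)
    for x in range(-(-x0//tick)*tick,x0+w,tick):
        X=int((x-x0+.5)*s); cv2.line(c,(X,0),(X,6),(0,0,255),1); cv2.putText(c,str(x),(X-9,16),0,.35,(0,0,255),1)
    for y in range(-(-y0//tick)*tick,y0+h,tick):
        Y=int((y-y0+.5)*s); cv2.line(c,(0,Y),(6,Y),(0,0,255),1); cv2.putText(c,str(y),(8,Y+4),0,.35,(0,0,255),1)
    return c
E
python3 - <<'E'
from h import *
a=cv2.imread("pics/scene0.png");b=cv2.imread("pics/top0.png")
cv2.imwrite("pics/c2.png",np.hstack([crop(b,258,130,50,75,8),crop(a,232,170,50,75,8)]))
cv2.imwrite("pics/c3.png",np.hstack([crop(b,130,118,80,120,5),crop(a,115,195,100,150,4)]))
E
```

```text
(no output)
```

View pics/c2.png

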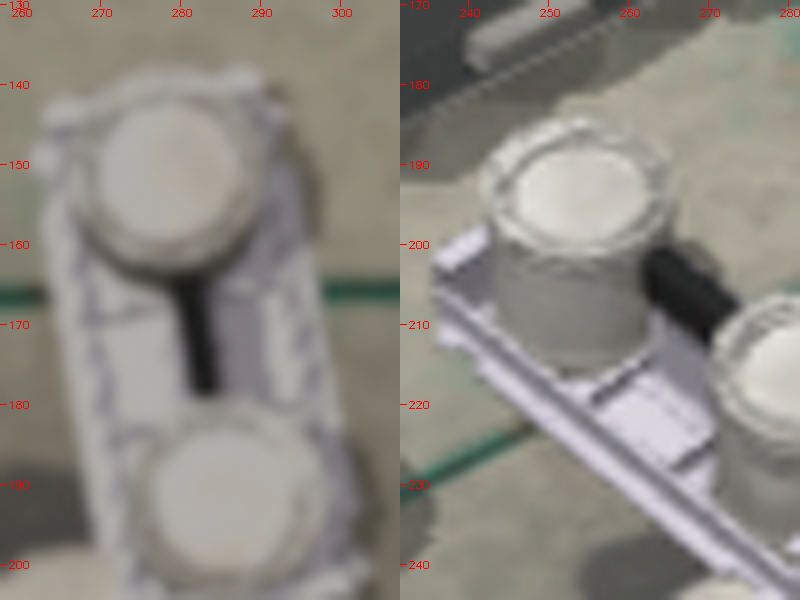

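View pics/c3.png

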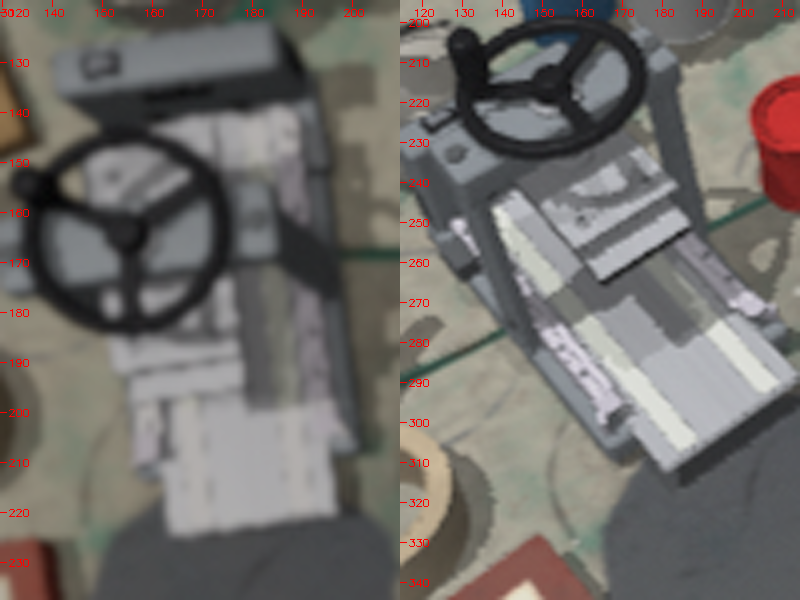

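```bash
cat > m.py <<'E'
from h import *
from scipy.optimize import least_squares
a=capture("scene");b=capture("top")
def tri(uvt,uvs):
    def f(X): return np.r_[np.array(proj(b,X))-uvt,np.array(proj(a,X))-uvs]
    r=least_squares(f,[600,0,50.]); return r.x.round(1),np.abs(r.fun).max().round(2)
for n,t,s,z in (("lidA",(278.1,151.7),(254.3,193.6),73),("lidB",(285.8,192.6),None,73),("wheel",(154.9,163.7),(152.2,216.8),227),
  ("apL",(163.2,224.5),(184.6,311.6),32),("apR",(196.9,220.5),(213.9,288.9),32),("knob",(136.5,154.5),(130.5,205.5),268)):
    print(n,tri(t,s) if s else "", "top:",ray(b,*t,z).round(1), "scene:",ray(a,*s,z).round(1) if s else "")
E
python3 m.py
```

```text
lidA (array([ 708.7, -127.5,   72.9]), np.float64(0.11)) top: [ 708.8 -127.3   73. ] scene: [ 708.3 -127.7   73. ]
lidB  top: [ 589.7 -147.2   73. ] scene: 
wheel (array([652.5, 184.5, 220.1]), np.float64(0.3)) top: [651.7 183.1 227. ] scene: [645.4 185.5 227. ]
apL (array([502. , 211.5,  35.8]), np.float64(1.98)) top: [506.7 218.5  32. ] scene: [500.6 207.6  32. ]
apR (array([517. , 118.1,  30.7]), np.float64(0.06)) top: [516.8 117.7  32. ] scene: [516.3 118.5  32. ]
knob (array([668.8, 218.1, 263.3]), np.float64(0.31)) top: [667.3 215.7 268. ] scene: [664.7 219.3 268. ]
```

Candidates for the tins, pixels in the enlarged top picture: grey pair in the carrier at (455,150) and (475,262), red tin at (308,185), orange tin at (615,172). By description I choose the grey pair; the close crop shows the black grip between them at top-image (282,172). The grip is near (649,-137) with yaw about 0.165. The shaker's wheel axis is near (652,184) with yaw about 0.11.

{"op": "arm_command", "data": {
  "steps": [0.98,0.73,0,-0.3,100,0.98,0.73,0,-0.3,100,0.98,0.73,0,-0.3,100,0.98,0.73,0,-0.3,100,0.98,0.73,0,-0.34,100],
  "grip_force": 60
}}

```text
time_s: 1.82
eef_pos: [401.5, -317.7, 231.5]
ee_rot: [0.0, 0.997, 0.082, 0.0]
force: [-0.0, -1.5, -0.0]
grip_width: 0.998
```

{"op": "arm_command", "data": {
  "steps": [0.98,0.73,0,0,100,0.98,0.73,0,0,100,0.98,0.73,0,0,100,0.98,0.73,0,0,100,0.98,0.73,-0.5,0,100]
}}

```text
time_s: 2.45
eef_pos: [644.6, -137.3, 209.1]
ee_rot: [0.001, 0.997, 0.083, 0.002]
force: [-0.0, -0.9, -0.1]
grip_width: 1.001
```

{"op": "arm_command", "data": {
  "steps": [0,0,0,0,100,0,0,0,0,100]
}}

```text
time_s: 2.7
eef_pos: [642.2, -138.9, 207.8]
ee_rot: [0.0, 0.997, 0.083, -0.0]
force: [0.3, -0.0, 0.5]
grip_width: 1.002
```

{"op": "arm_command", "data": {
  "steps": [0.14,0.03,-0.8,0,100,0,0,-0.8,0,100,0,0,-0.8,0,100,0,0,-0.6,0,100,0,0,-0.36,0,100]
}}

```text
time_s: 3.32
eef_pos: [648.8, -138.3, 39.4]
ee_rot: [0.0, 0.997, 0.082, 0.0]
force: [0.6, 0.9, 0.7]
grip_width: 0.997
```

```bash
python3 - <<'E'
from h import *
s=sense();print(s["eef_pos"],s["force"])
b=capture("top");a=capture("scene")
cv2.imwrite("pics/c4.png",np.hstack([crop(b,250,125,66,100,6),crop(a,232,150,66,100,6)]))
E
```

```text
[ 648.81055932 -138.28301688   39.44844121] [0.55219448 0.86146632 0.67950428]Traceback (most recent call last):
  File "<stdin>", line 4, in <module>
  File "h.py", line 13, in crop
    c=cv2.resize(im[y0:y0+h,x0:x0+w],None,fx=s,fy=s,interpolation=cv2.INTER_CUBIC)
                 ~~^^^^^^^^^^^^^^^^^
KeyError: (slice(125, 225, None), slice(250, 316, None))
```

{"op": "arm_command", "data": {
  "steps": [0,0,0,0,0,0,0,0,0,0,0,0,0,0,0,0,0,0,0,0,0,0,0,0,0]
}}

```text
time_s: 4.05
eef_pos: [649.9, -137.7, 40.2]
ee_rot: [0.001, 0.997, 0.083, 0.001]
force: [1.5, -2.9, 2.7]
grip_width: 0.153
```

{"op": "arm_command", "data": {
  "steps": [0,0,0,0,0,0,0,0.2,0,0,0,0,0.4,0,0,0,0,0.6,0,0,0,0,0.6,0,0]
}}

```text
time_s: 4.68
eef_pos: [649.1, -136.5, 131.2]
ee_rot: [-0.0, 0.997, 0.083, -0.0]
force: [0.3, -0.1, -6.5]
grip_width: 0.15
```

```bash
python3 - <<'E'
from h import *
s=sense();print(s["eef_pos"],s["force"],s["wrist_torque"],s["grip_width"])
b=capture("top");a=capture("scene")
cv2.imwrite("pics/c4.png",np.hstack([crop(b["frame"],250,125,66,100,6),crop(a["frame"],232,150,66,100,6)]))
E
```

```text
[ 649.14146402 -136.52618011  131.18530468] [ 0.31963594 -0.08600522 -6.52051363] [-0.02560939 -0.00487994  0.00971459] 0.15007057178416275
```

View pics/c4.png

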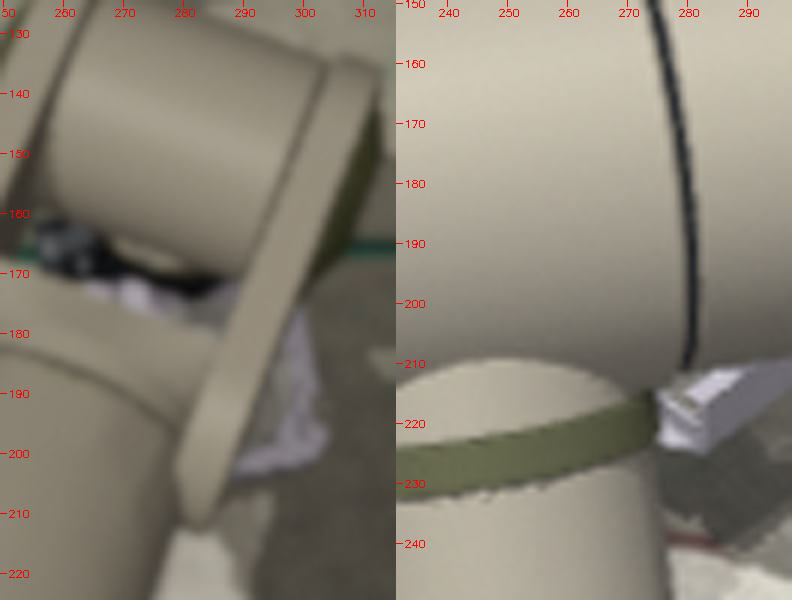

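```bash
cat > rect.py <<'E'
from h import *
from scipy.optimize import minimize
from scipy.ndimage import map_coordinates
a=capture("scene");b=capture("top")
ims={"s":cv2.imread("pics/scene0.png"),"t":cv2.imread("pics/top0.png")}; P={"s":a,"t":b}
def samp(k,X):  # X (...,3)
    f,cx,cy,E=cam(P[k]); c=X@E[:3,:3].T+E[:3,3]
    g=cv2.cvtColor(ims[k],cv2.COLOR_BGR2GRAY).astype(float)
    return map_coordinates(g,[f*c[...,1]/c[...,2]+cy,f*c[...,0]/c[...,2]+cx],order=1)
th=np.linspace(0,2*np.pi,180,endpoint=False)
def ring(k,x,y,z):
    I=0
    for r,w in ((47,1),(49.5,1),(52,1),(57,-1),(60,-1)):
        I+=w*samp(k,np.stack([x+r*np.cos(th),y+r*np.sin(th),0*th+z],-1)).mean()
    return I
def fr(k,x,y,w,z,X,Y):  # shaker frame pts
    c,s=np.cos(w),np.sin(w); X,Y=np.broadcast_arrays(X,Y)
    return samp(k,np.stack([x+c*X-s*Y,y+s*X+c*Y,0*X+z],-1))
E
python3 - <<'E'
from rect import *
for z in(221,226):
  for k in "st":
    r=minimize(lambda q:ring(k,*q,z),[650,184],method="Nelder-Mead");print(z,k,r.x.round(1),round(r.fun,1))
r=minimize(lambda q:ring("s",*q)+ring("t",*q),[650,184,224],method="Nelder-Mead");print(r.x)
x0,y0=650,184
# front edge: bright deck vs dark front
Y=np.linspace(-38,38,60)
for k in "st":
    def f(q):
        w,d=q; X=-138+d
        return -(sum(fr(k,x0,y0,w,34,X+o,Y).mean() for o in(1.5,3))-sum(fr(k,x0,y0,w,34,X-o,Y).mean() for o in(1.5,3)))
    best=min(((f((w,d)),w,d) for w in np.arange(.04,.2,.01) for d in np.arange(-12,12,1.)))
    r=minimize(f,best[1:],method="Nelder-Mead",options=dict(initial_simplex=[best[1:],(best[1]+.02,best[2]),(best[1],best[2]+1)]));print("front",k,r.x,r.fun)
xs=np.arange(-155,145,.55);ys=np.arange(80,-80,-.55)
out=np.vstack([fr(k,x0,y0,.112,34,xs[None,:],ys[:,None]) for k in "st"]).astype(np.uint8)
out=cv2.resize(cv2.cvtColor(out,cv2.COLOR_GRAY2BGR),None,fx=1.0,fy=1.0)
cv2.line(out,(0,145),(545,145),(0,0,255),1);cv2.line(out,(0,436),(545,436),(0,0,255),1)
cv2.imwrite("pics/r5.png",out)
E
```

```text
221 s [653.  182.6] -68.2
221 t [652.4 184.7] -92.7
226 s [648.6 183.7] -70.5
226 t [651.4 183.1] -92.2
[651.53623509 183.49701639 223.36676619]
front s [ 0.10801059 -6.33253693] -152.9631031466762
front t [ 0.1327467  -1.72809756] -105.49684987055343
```

View pics/r5.png

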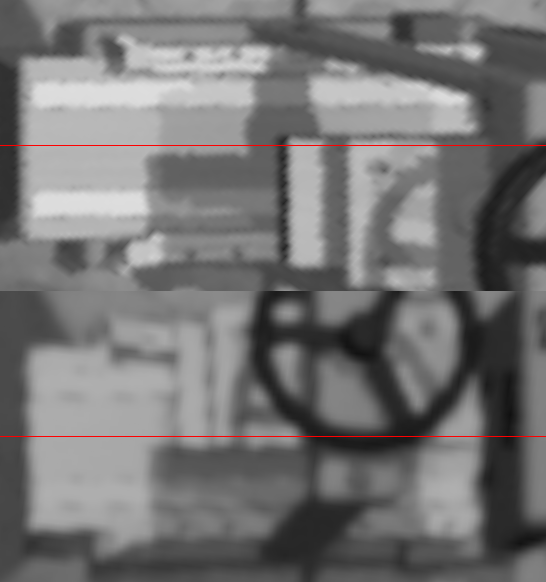

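{"op": "arm_command", "data": {
  "steps": [-0.2,0.1,0,0,0,-0.6,0.3,0,0,0,-0.8,0.5,0,-0.3,0,-0.8,0.7,0,-0.32,0,-0.7,0.8,0,0,0]
}}

```text
time_s: 5.5
eef_pos: [492.0, -15.9, 128.2]
ee_rot: [-0.001, 0.998, 0.055, -0.001]
force: [0.9, 0.7, -6.6]
grip_width: 0.15
```

{"op": "arm_command", "data": {
  "steps": [-0.5,0.8,0,0,0,-0.3,0.8,0,0,0,-0.21,0.8,0,0,0,-0.1,0.6,0,0,0,0,0.51,0,0,0]
}}

```text
time_s: 6.12
eef_pos: [437.5, 159.6, 128.5]
ee_rot: [-0.0, 0.998, 0.056, -0.001]
force: [-0.1, -0.5, -7.1]
grip_width: 0.153
```

{"op": "arm_command", "data": {
  "steps": [0,0,0,0,0,0,0,0,0,0]
}}

```text
time_s: 6.38
eef_pos: [438.4, 158.1, 128.8]
ee_rot: [0.0, 0.998, 0.056, -0.001]
force: [-0.0, 0.1, -7.4]
grip_width: 0.156
```

```bash
python3 - <<'E'
from h import *
s=sense();print(s["eef_pos"],s["ee_rot"],s["force"],s["wrist_torque"],s["grip_width"])
b=capture("top");a=capture("scene")
cv2.imwrite("pics/c6.png",np.hstack([crop(b["frame"],110,110,130,195,3),crop(a["frame"],110,195,130,195,3)]))
E
```

```text
[438.3815528  158.08004315 128.84577866] [ 1.24116281e-04  9.98450254e-01  5.56437047e-02 -9.24021643e-04] [-0.02648794  0.10326292 -7.37667256] [-0.00372276 -0.00232814  0.03843741] 0.15622169853741905
```

View pics/c6.png

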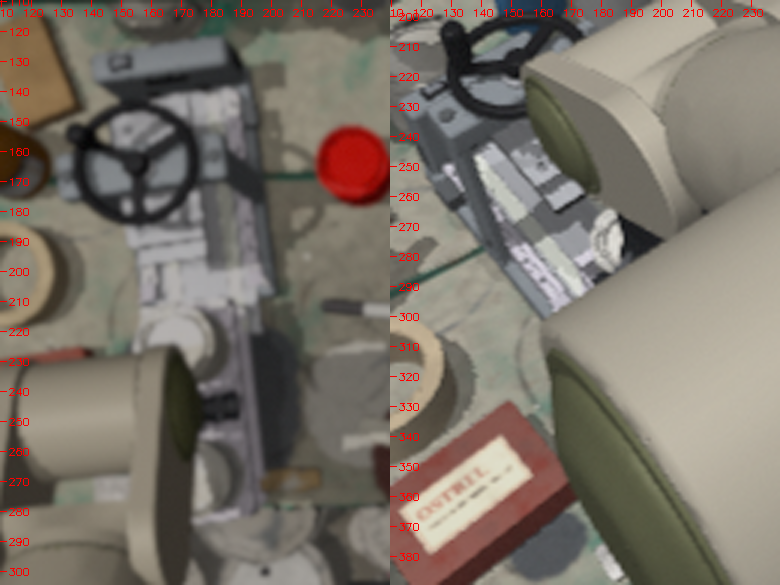

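{"op": "arm_command", "data": {
  "steps": [0,0,-0.3,0,0,0,0,-0.4,0,0,0,0,-0.2,0,0,0,0,-0.14,0,0,0,0,0,0,0]
}}

```text
time_s: 7.1
eef_pos: [439.0, 158.3, 77.6]
ee_rot: [0.0, 0.998, 0.056, -0.0]
force: [-1.1, 0.4, -6.3]
grip_width: 0.156
```

```bash
python3 - <<'E'
from h import *
s=sense();print(s["eef_pos"],s["ee_rot"],s["force"],s["wrist_torque"],s["grip_width"])
b=capture("top");cv2.imwrite("pics/top7.png",b["frame"])
cv2.imwrite("pics/c7.png",crop(b["frame"],140,188,80,90,6.5))
for z in(109,107):print(proj(b,(438.4+61*.994,158.1+61*.112,z)))
E
```

```text
[438.95536156 158.33461447  77.5566233 ] [ 1.72331605e-06  9.98458123e-01  5.55099333e-02 -1.57511286e-04] [-1.10503596  0.41563803 -6.30049393] [-0.00837916 -0.01731413 -0.00730181] 0.15623261504080468
(np.float64(174.26130881947114), np.float64(225.719660201184))
(np.float64(174.4499950333778), np.float64(225.74840000204017))
```

View pics/c7.png

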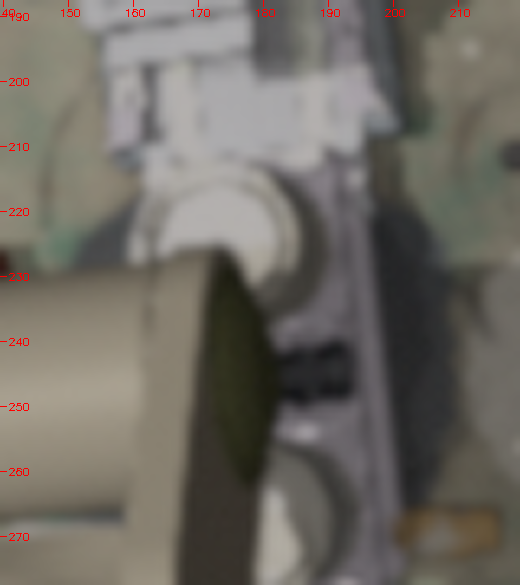

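{"op": "arm_command", "data": {
  "steps": [0,0,-0.05,0,0,0.2,0.022,0,0,0,0.2,0.022,0,0,0,0.2,0.022,0,0,0,0,0,0,0,0]
}}

```text
time_s: 7.78
eef_pos: [469.7, 161.8, 75.1]
ee_rot: [-0.0, 0.998, 0.056, 0.0]
force: [0.3, 0.9, -8.0]
grip_width: 0.154
```

{"op": "arm_command", "data": {
  "steps": [0.15,0.017,0,0,0,0.15,0.017,0,0,0,0.15,0.017,0,0,0,0.15,0.017,0,0,0,0,0,0,0,0]
}}

```text
time_s: 8.4
eef_pos: [499.4, 165.2, 75.1]
ee_rot: [-0.0, 0.998, 0.056, 0.0]
force: [-1.2, 0.0, -7.0]
grip_width: 0.155
```

```bash
python3 - <<'E'
from rig import sense
s=sense();print(s["eef_pos"],s["force"],s["wrist_torque"])
E
```

```text
[499.3888812  165.18399908  75.08196585] [-1.1917475   0.03914849 -7.02828284] [-0.08401337  0.06283333 -0.0256609 ]
```

{"op": "arm_command", "data": {
  "steps": [0.15,0.017,0,0,0,0.15,0.017,0,0,0,0.15,0.017,0,0,0,0.05,0.006,0,0,0,0,0,-0.02,0,0]
}}

```text
time_s: 9.02
eef_pos: [524.1, 168.0, 74.1]
ee_rot: [0.0, 0.998, 0.056, 0.0]
force: [-0.2, -3.0, 1.0]
grip_width: 0.153
```

```bash
python3 - <<'E'
from rig import sense
s=sense();print(s["eef_pos"],s["force"],s["wrist_torque"])
E
```

```text
[524.07215744 167.958865    74.1186206 ] [-0.22423296 -3.04031601  0.9878483 ] [-0.26515483 -0.02972927 -0.04094324]
```

{"op": "arm_command", "data": {
  "steps": [0,-0.02,0,0,0,0,0,0,0,100,0,0,0,0,100,0,0,0,0,100,0,0,0,0,100]
}}

```text
time_s: 9.65
eef_pos: [524.0, 167.0, 74.3]
ee_rot: [-0.0, 0.998, 0.056, 0.0]
force: [0.2, 0.3, 0.2]
grip_width: 0.979
```

{"op": "arm_command", "data": {
  "steps": [0,0,0,0,100,0,0,0.1,0,100,0,0,0.4,0,100,0,0,0.5,0,100,0,0,0.5,0,100]
}}

```text
time_s: 10.28
eef_pos: [523.9, 167.0, 150.3]
ee_rot: [-0.0, 0.998, 0.056, 0.0]
force: [-0.1, 0.5, -0.0]
grip_width: 1.001
```

{"op": "arm_command", "data": {
  "steps": [-0.3,-0.03,0.3,0.5,100,-0.5,-0.06,0,1,100,-0.5,-0.06,0,1,100,-0.5,-0.06,0,1,100,-0.5,-0.06,0,1,100]
}}

```text
time_s: 10.9
eef_pos: [408.1, 153.4, 164.5]
ee_rot: [0.0, 0.968, 0.251, 0.0]
force: [0.0, -0.5, 0.4]
grip_width: 0.998
```

{"op": "arm_command", "data": {
  "steps": [-0.5,-0.06,0,1,100,-0.3,-0.03,0,1,100,-0.2,-0.02,0,1,100,0,0,0,1,100,0,0,0,1,100]
}}

```text
time_s: 11.52
eef_pos: [358.9, 148.0, 164.6]
ee_rot: [0.0, 0.891, 0.454, 0.0]
force: [0.4, 0.2, -0.7]
grip_width: 1.0
```

{"op": "arm_command", "data": {
  "steps": [0,0,0,1,100,0,0,0,1,100,0,0,0,1,100,0,0,0,1,100,0,0,0,1,100]
}}

```text
time_s: 12.15
eef_pos: [359.0, 148.0, 164.5]
ee_rot: [0.0, 0.771, 0.636, 0.0]
force: [0.3, -0.4, -0.4]
grip_width: 0.999
```

{"op": "arm_command", "data": {
  "steps": [0,0,0,1,100,0,0,0,1,100,0,0,0,1,100,0,0,0,0.5,100,0,0,0,0,100]
}}

```text
time_s: 12.78
eef_pos: [359.0, 148.0, 164.4]
ee_rot: [0.0, 0.667, 0.745, 0.0]
force: [-0.5, 0.3, -0.1]
grip_width: 0.999
```

```bash
python3 - <<'E'
from h import *
s=sense();print(s["eef_pos"],s["ee_rot"],s["force"],s["joints"])
b=capture("top");a=capture("scene")
cv2.imwrite("pics/c8.png",np.hstack([crop(b["frame"],125,120,100,150,4),crop(a["frame"],100,195,100,150,4)]))
for t in("tin_a","carrier"):
  for p in(a,b):print(t,[(d["point"],round(d["score"],2)) for d in search_frame(p,t)][:3])
E
```

```text
[358.97437063 148.01857654 164.43010145] [1.77986204e-04 6.66834520e-01 7.45205782e-01 1.82922234e-04] [-0.51383385  0.29705455 -0.11031965] [ 8.69181725e-02  8.28030181e-02  1.97043463e+00 -1.02571631e-05
  1.08784464e+00 -2.39675796e-02]
tin_a [([668.3, -281.0, 60.0], 0.76), ([454.7, 168.6, 101.8], 0.61), ([495.5, -297.0, 16.4], 0.19)]
tin_a [([682.2, -288.7, 61.8], 0.91), ([471.5, 160.4, 100.9], 0.69), ([674.1, 20.5, 68.0], 0.61)]
carrier [([504.7, 185.5, 44.3], 0.78)]
carrier []
```

View pics/c8.png

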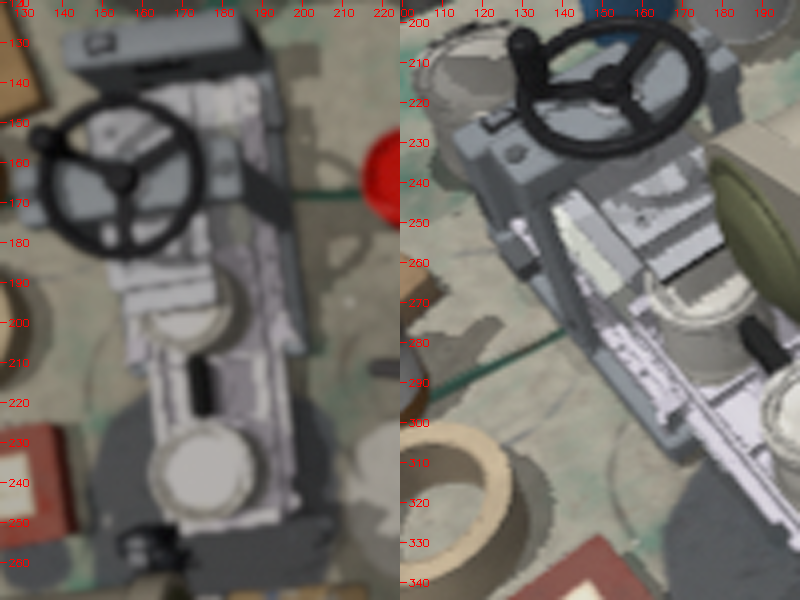

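{"op": "arm_command", "data": {
  "steps": [-0.2,-0.02,-0.5,0,100,0,0,-0.7,0,100,0,0,-0.7,0,100,0,0,-0.5,0,100,0,0,-0.22,0,100],
  "grip_force": 120
}}

```text
time_s: 13.7
eef_pos: [348.5, 147.0, 32.2]
ee_rot: [-0.001, 0.667, 0.745, -0.001]
force: [0.2, -0.1, -0.1]
grip_width: 1.002
```

{"op": "arm_command", "data": {
  "steps": [0.2,0.022,0,0,100,0.2,0.022,0,0,100,0.2,0.022,0,0,100,0.2,0.022,0,0,100,0,0,0,0,100]
}}

```text
time_s: 14.32
eef_pos: [390.1, 151.5, 33.4]
ee_rot: [0.001, 0.667, 0.745, 0.001]
force: [0.5, -0.0, 0.6]
grip_width: 1.001
```

{"op": "arm_command", "data": {
  "steps": [0.3,0.034,0,0,100,0.3,0.034,0,0,100,0.3,0.034,0,0,100,0.3,0.034,0,0,100,0.3,0.034,0,0,100]
}}

```text
time_s: 14.95
eef_pos: [463.9, 160.0, 33.1]
ee_rot: [-0.0, 0.667, 0.745, -0.0]
force: [-11.9, -1.6, 5.0]
grip_width: 0.995
```

```bash
python3 - <<'E'
from h import *
s=sense();print(s["eef_pos"],s["force"],s["wrist_torque"])
b=capture("top");a=capture("scene")
cv2.imwrite("pics/c9.png",np.hstack([crop(b["frame"],125,120,100,150,4),crop(a["frame"],120,195,100,150,4)]))
E
```

```text
[463.86026855 159.990003    33.13970158] [-11.86328805  -1.55845735   5.01800439] [0.02886198 0.92374668 0.13240014]
```

View pics/c9.png

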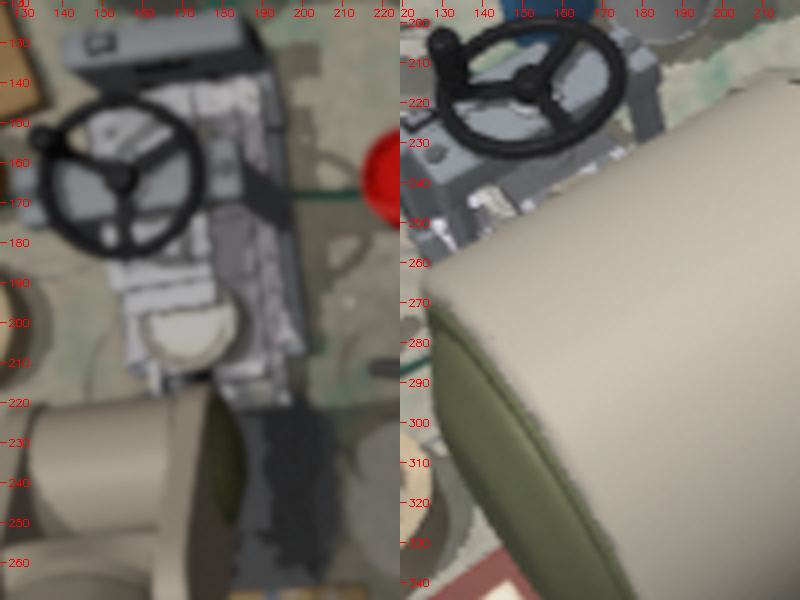

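{"op": "arm_command", "data": {
  "steps": [0.1,0.011,0.04,0,100,0.1,0.011,0,0,100]
}}

```text
time_s: 15.3
eef_pos: [473.0, 161.0, 34.9]
ee_rot: [-0.001, 0.667, 0.745, -0.001]
force: [-4.3, -0.4, -0.8]
grip_width: 1.003
```

{"op": "arm_command", "data": {
  "steps": [0.1,0.011,0,0,100,0.1,0.011,0,0,100]
}}

```text
time_s: 15.55
eef_pos: [484.3, 162.1, 35.2]
ee_rot: [0.0, 0.667, 0.745, 0.0]
force: [-2.5, -0.4, -0.9]
grip_width: 1.001
```

{"op": "arm_command", "data": {
  "steps": [0.06,0.007,0,0,100,0.06,0.007,0,0,100]
}}

```text
time_s: 15.8
eef_pos: [485.2, 162.9, 34.4]
ee_rot: [-0.004, 0.666, 0.746, -0.004]
force: [-39.3, -3.5, 13.2]
grip_width: 1.002
```

{"op": "arm_command", "data": {
  "steps": [0.04,0.0045,0,0,100,0,0,0,0,100]
}}

```text
time_s: 16.05
eef_pos: [484.8, 163.0, 33.3]
ee_rot: [-0.006, 0.666, 0.746, -0.007]
force: [-39.0, -3.4, 11.8]
grip_width: 0.999
```

{"op": "arm_command", "data": {
  "steps": [0.04,0.0045,0,0,100,0,0,0,0,100]
}}

```text
time_s: 16.3
eef_pos: [485.2, 163.1, 31.8]
ee_rot: [-0.008, 0.666, 0.746, -0.008]
force: [-36.4, -6.1, -1.8]
grip_width: 0.998
```

{"op": "arm_command", "data": {
  "steps": [-0.3,-0.034,0,0,100,-0.5,-0.056,0,0,100,-0.7,-0.08,0.1,0,100,-0.7,-0.08,0.5,0,100,0,0,0.5,0,100]
}}

```text
time_s: 16.92
eef_pos: [382.7, 150.7, 90.9]
ee_rot: [-0.0, 0.667, 0.745, -0.0]
force: [1.4, -0.3, 0.3]
grip_width: 0.999
```

```bash
python3 - <<'E'
from h import *
s=sense();print(s["eef_pos"],s["force"],s["joints"])
b=capture("top");a=capture("scene")
cv2.imwrite("pics/top10.png",b["frame"]);cv2.imwrite("pics/scene10.png",a["frame"])
cv2.imwrite("pics/c10.png",np.hstack([crop(b["frame"],125,140,80,120,5),crop(a["frame"],110,225,80,120,5)]))
E
```

```text
[382.67432462 150.7185675   90.91139422] [ 1.41266223 -0.33560698  0.32170999] [ 8.85128835e-02  2.52677185e-01  1.99735151e+00  5.79469045e-06
  8.91570215e-01 -2.29454083e-02]
```

View pics/c10.png

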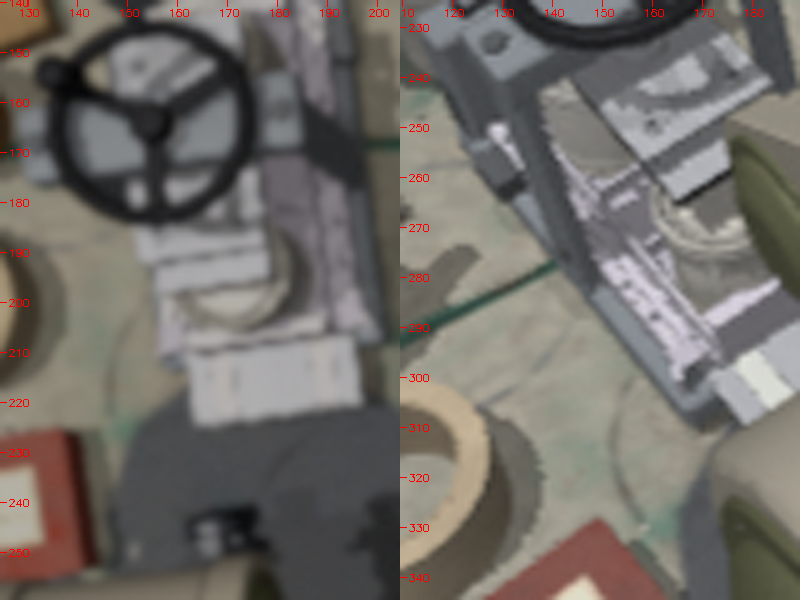

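```bash
python3 - <<'E'
from rect import *
xs=np.arange(-150,-80,1.5)
for f in("top10","scene10"):
    k=f[0]; ims[k]=cv2.imread(f"pics/{f}.png")
    Y=np.linspace(-30,30,40) if k=="t" else np.linspace(20,40,20)
    p=fr(k,650,182.7,.112,34,xs[:,None],Y[None,:]).mean(1)
    print(f,[f"{x:.1f}:{v:.0f}" for x,v in zip(xs,p)])
b=P["t"];o=np.array([650,182.7]);c,s=np.cos(.112),np.sin(.112)
def sh(p,u,v,z):
    q=ray(p,u,v,z)[:2]-o; return (c*q[0]+s*q[1]).round(1),(-s*q[0]+c*q[1]).round(1)
# lid B visible lower outline: bottom point of rim in top crop (230,328)/5
print(sh(b,230/5+125-.4,328/5+140-.4,109))
print(sh(P["s"],658/5-80+110-.4,205/5+225-.4,109))
E
```

```text
top10 ['-150.0:74', '-148.5:74', '-147.0:73', '-145.5:73', '-144.0:76', '-142.5:85', '-141.0:101', '-139.5:120', '-138.0:139', '-136.5:153', '-135.0:163', '-133.5:169', '-132.0:172', '-130.5:173', '-129.0:173', '-127.5:173', '-126.0:173', '-124.5:173', '-123.0:172', '-121.5:172', '-120.0:172', '-118.5:171', '-117.0:171', '-115.5:171', '-114.0:171', '-112.5:170', '-111.0:171', '-109.5:171', '-108.0:172', '-106.5:172', '-105.0:172', '-103.5:170', '-102.0:166', '-100.5:158', '-99.0:147', '-97.5:134', '-96.0:126', '-94.5:130', '-93.0:139', '-91.5:148', '-90.0:151', '-88.5:146', '-87.0:138', '-85.5:129', '-84.0:121', '-82.5:115', '-81.0:111']
scene10 ['-150.0:139', '-148.5:137', '-147.0:136', '-145.5:135', '-144.0:132', '-142.5:130', '-141.0:128', '-139.5:126', '-138.0:123', '-136.5:123', '-135.0:135', '-133.5:160', '-132.0:184', '-130.5:196', '-129.0:201', '-127.5:202', '-126.0:201', '-124.5:201', '-123.0:199', '-121.5:197', '-120.0:197', '-118.5:200', '-117.0:202', '-115.5:203', '-114.0:203', '-112.5:202', '-111.0:202', '-109.5:201', '-108.0:201', '-106.5:203', '-105.0:203', '-103.5:201', '-102.0:196', '-100.5:179', '-99.0:151', '-97.5:125', '-96.0:111', '-94.5:106', '-93.0:107', '-91.5:110', '-90.0:112', '-88.5:112', '-87.0:112', '-85.5:112', '-84.0:115', '-82.5:117', '-81.0:119']
(np.float64(-93.7), np.float64(3.1))
(np.float64(-48.5), np.float64(31.2))
```

```bash
python3 - <<'E'
from h import *
a=capture("scene");b=capture("top")
for z in(150,250,350,450):
    p=ray(a,60,193,z);q=ray(a,125,163,z); print(z,p.round(),proj(b,p)[1],q.round(),proj(b,q)[1])
    print("top edge x",ray(b,173,105,z).round())
E
```

```text
150 [933. 335. 150.] 70.02407620439627 [952. 149. 150.] 61.24535970315898
top edge x [829. 158. 150.]
250 [812. 335. 250.] 100.33287612331543 [829. 172. 250.] 91.95057589257563
top edge x [794. 131. 250.]
350 [691. 335. 350.] 137.5985240388727 [706. 195. 350.] 129.69321050695842
top edge x [760. 104. 350.]
450 [571. 335. 450.] 184.52678155826004 [583. 218. 450.] 177.2057913842937
top edge x [726.  77. 450.]
```

{"op": "arm_command", "data": {
  "steps": [0,0,1,0,100,0,0,1,0,100,0.3,0.07,1,0,100,0.8,0.2,0.8,0,100,0.9,0.22,0.38,0,100]
}}

```text
time_s: 17.85
eef_pos: [485.7, 175.6, 300.7]
ee_rot: [0.001, 0.667, 0.745, 0.001]
force: [-0.4, -0.2, 0.2]
grip_width: 1.0
```

```bash
python3 - <<'E'
from rect import *
t=np.linspace(0,2*np.pi,36,endpoint=False)
def disc(k,x,y,z):
    v=0
    for r in(0,3,6,8.5): v+=samp(k,np.stack([x+r*np.cos(t),y+r*np.sin(t),0*t+z],-1)).mean()/4
    o=np.mean([samp(k,np.stack([x+r*np.cos(t),y+r*np.sin(t),0*t+z],-1)) for r in(12,14)],axis=0)
    return v-np.minimum(o,120).mean()
for k in "st":
    r=minimize(lambda q:disc(k,*q,270),[666,218],method="Nelder-Mead",options=dict(initial_simplex=[[666,218],[672,218],[666,224]]));print(k,r.x.round(1),r.fun)
r=minimize(lambda q:disc("s",*q,270)+disc("t",*q,270),[666,218],method="Nelder-Mead",options=dict(initial_simplex=[[666,218],[672,218],[666,224]]));print(r.x.round(1))
for (cx,cy) in((651.5,183.5),(650,183)):
  A=np.radians(np.arange(40,110,1))
  sc=[disc("s",cx+40*np.cos(q),cy+40*np.sin(q),270)+disc("t",cx+40*np.cos(q),cy+40*np.sin(q),270) for q in A]
  q=A[np.argmin(sc)];print(cx,np.degrees(q),cx+40*np.cos(q),cy+40*np.sin(q),min(sc))
E
```

```text
s [665.8 219.5] -50.01228951725751
t [662.8 209. ] -41.052188784045974
[666.7 218.8]
651.5 67.0 667.1292451395709 220.3201941380976 -76.66194591430909
650 65.0 666.904730469628 219.252311481466 -79.94243512131378
```

{"op": "arm_command", "data": {
  "steps": [0.9,0.21,0,0,100,0.9,0.21,0,0,100,0.8,0.2,0,0,100,0.6,0.15,0,0,100,0.3,0.07,0,0,100]
}}

```text
time_s: 18.58
eef_pos: [659.9, 217.3, 296.4]
ee_rot: [-0.001, 0.667, 0.745, -0.001]
force: [-0.2, 0.1, 0.1]
grip_width: 1.003
```

{"op": "arm_command", "data": {
  "steps": [0,0,0,0,100,0,0,0,0,100]
}}

```text
time_s: 18.82
eef_pos: [658.4, 217.2, 298.6]
ee_rot: [-0.0, 0.667, 0.745, -0.0]
force: [0.1, -0.4, 0.6]
grip_width: 1.002
```

{"op": "arm_command", "data": {
  "steps": [0.17,0.036,0,0,100,0,0,-0.4,0,100,0,0,-0.4,0,100,0,0,-0.2,0,100,0,0,-0.14,0,100]
}}

```text
time_s: 19.45
eef_pos: [667.2, 219.0, 242.4]
ee_rot: [0.0, 0.667, 0.745, 0.0]
force: [0.4, 0.9, -0.0]
grip_width: 1.0
```

{"op": "arm_command", "data": {
  "steps": [0,0,0,0,0,0,0,0,0,0,0,0,0,0,0,0,0,0,0,0,0,0,0,0,0],
  "grip_force": 50
}}

```text
time_s: 20.08
eef_pos: [667.7, 219.2, 242.7]
ee_rot: [0.0, 0.667, 0.745, 0.001]
force: [1.1, 2.0, 2.4]
grip_width: 0.207
```

```bash
python3 - <<'E'
from rig import sense
s=sense();print(s["eef_pos"],s["force"],s["wrist_torque"],s["grip_width"],s["joints"])
E
```

```text
[667.65330859 219.22885024 242.67667242] [1.08281734 2.04566282 2.43907834] [ 0.18161068 -0.18936742 -0.02706353] 0.20718811022888564 [1.50915600e-01 7.34969162e-01 8.10502894e-01 2.34297952e-04
 1.59473590e+00 3.95717472e-02]
```

{"op": "arm_command", "data": {
  "steps": [0.271,-0.193,0,0,0,0.169,-0.287,0,0,0,0.038,-0.33,0,0,0,-0.1,-0.317,0,0,0,-0.22,-0.249,0,0,0]
}}

```text
time_s: 20.7
eef_pos: [674.9, 151.2, 242.6]
ee_rot: [-0.001, 0.666, 0.746, 0.001]
force: [-4.3, 11.6, 5.7]
grip_width: 0.21
```

{"op": "arm_command", "data": {
  "steps": [-0.319,-0.116,0,0,0,-0.333,-0.003,0,0,0,-0.305,0.133,0,0,0,-0.225,0.245,0,0,0,-0.106,0.315,0,0,0]
}}

```text
time_s: 21.32
eef_pos: [610.5, 178.3, 242.6]
ee_rot: [0.001, 0.667, 0.745, -0.001]
force: [6.5, -3.3, 2.1]
grip_width: 0.205
```

{"op": "arm_command", "data": {
  "steps": [0.044,0.331,0,0,0,0.164,0.29,0,0,0,0.267,0.198,0,0,0,0.325,0.072,0,0,0,0.326,-0.066,0,0,0]
}}

```text
time_s: 21.95
eef_pos: [667.0, 220.0, 242.6]
ee_rot: [-0.0, 0.667, 0.745, -0.002]
force: [-10.5, -12.9, 7.3]
grip_width: 0.212
```

{"op": "arm_command", "data": {
  "steps": [0.271,-0.193,0,0,0,0.169,-0.287,0,0,0]
}}

```text
time_s: 22.2
eef_pos: [688.3, 197.0, 242.6]
ee_rot: [-0.002, 0.666, 0.746, -0.001]
force: [-17.1, -0.8, 8.7]
grip_width: 0.207
```

{"op": "arm_command", "data": {
  "steps": [0,-0.33,0,0,0,-0.11,-0.28,0,0,0]
}}

```text
time_s: 22.45
eef_pos: [686.4, 166.4, 242.7]
ee_rot: [0.003, 0.667, 0.745, 0.004]
force: [33.5, 32.1, 2.5]
grip_width: 0.209
```

{"op": "arm_command", "data": {
  "steps": [-0.1,-0.11,0,0,0,0,0,0,0,0]
}}

```text
time_s: 22.7
eef_pos: [685.8, 165.9, 243.1]
ee_rot: [0.006, 0.665, 0.746, 0.013]
force: [54.5, 28.5, -7.0]
grip_width: 0.21
```

{"op": "arm_command", "data": {
  "steps": [0.1,0.11,0,0,0,0.04,0.06,0,0,0]
}}

```text
time_s: 22.95
eef_pos: [687.4, 168.1, 242.9]
ee_rot: [0.002, 0.667, 0.745, 0.001]
force: [6.0, -5.6, 5.0]
grip_width: 0.211
```

{"op": "arm_command", "data": {
  "steps": [0,0,0,0,100,0,0,0,0,100,0,0,0,0,100,0,0,0,0,100,0,0,0.3,0,100]
}}

```text
time_s: 23.58
eef_pos: [685.3, 168.7, 256.6]
ee_rot: [-0.001, 0.667, 0.745, -0.001]
force: [-0.1, 0.4, 0.3]
grip_width: 1.005
```

{"op": "arm_command", "data": {
  "steps": [0,0,0.6,0,100,-0.5,-0.1,0.6,0,100,-0.9,-0.5,0,0,100,-0.9,-0.6,0,0,100,-0.9,-0.9,0,0,100]
}}

```text
time_s: 24.2
eef_pos: [525.0, 64.1, 318.4]
ee_rot: [0.001, 0.666, 0.746, 0.001]
force: [0.8, -0.6, 1.5]
grip_width: 0.995
```

{"op": "arm_command", "data": {
  "steps": [-0.5,-0.9,0,0,100,-0.5,-0.9,0,0,100,-0.4,-0.9,0,0,100,-0.3,-0.9,0,0,100,-0.2,-0.9,0,0,100]
}}

```text
time_s: 24.82
eef_pos: [430.9, -161.9, 318.7]
ee_rot: [0.001, 0.667, 0.745, 0.0]
force: [0.2, -0.1, 0.6]
grip_width: 0.997
```

```bash
python3 - <<'E'
from h import *
s=sense();print(s["eef_pos"],s["force"],s["time_s"])
b=capture("top");a=capture("scene")
cv2.imwrite("pics/c11.png",np.hstack([crop(b["frame"],125,120,100,150,4),crop(a["frame"],110,195,100,150,4)]))
E
```

```text
[ 430.93449718 -161.93785076  318.69027963] [ 0.23412668 -0.05547618  0.55516343] 24.825
```

View pics/c11.png

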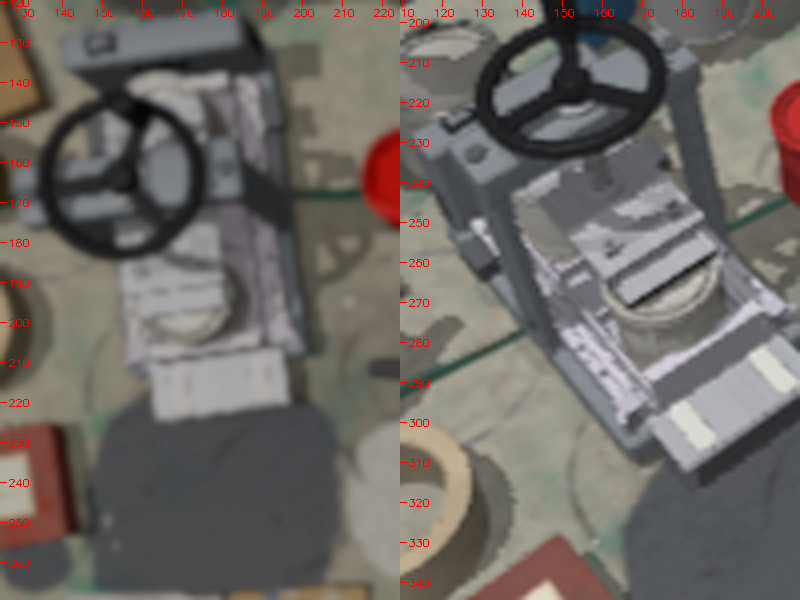

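```bash
python3 - <<'E'
from rig import finish_job
print(finish_job())
E
```

```text
the job is handed in; nothing more can be done
None
```

The shaker is loaded and clamped, and the job was handed in at about 25 s. No verdict is reported, so "home" and "clamped" rest on my own measurements.

**Carrier:** I lifted it by its grip (about 6.5 N) and fed it into the channels. I then pushed its outer end with the back of an open finger until it stopped hard at about 39 N. That was just under the 40 N limit and ran over two move calls before I backed off.
- **Position:** both cameras put the outer end plate about 99 mm in front of the home point I had estimated; it should be 101 mm. Measured from the apron edge it came out about 3 mm further in, which is near the ±3.5 mm tolerance, with a measuring error of about 2 mm.
- **Push reach:** by my estimate the finger stopped about 8 mm short of where the plate should be. I put that down to error in the shaker's position and trusted the hard stop and the pictures.

**Hand wheel:** I turned it about 454° clockwise to a hard stop. With the estimated starting angle of 0.5 rad, that gives about 8.4 rad, which matches the stated stop. The wrist force peaked at about 61 N on the knob before I eased off and let go.

**Last pictures:** the pad is down on the visible lid, and that tin stands upright in its pocket. The far tin is mostly hidden under the pad. The gripper is clear and reads almost no force. I could not measure how far the pad springs are pressed in. I did not re-measure the bystanders either, but I never worked near enough to feel contact with one.

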